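# Unscrew the drain plug of a welded tank

## Robot

A 6-joint arm with a two-finger parallel gripper is mounted at the origin on the work surface. World frame = base frame: x ahead of the robot, y to its left, z up, the work surface at z = 0. Lengths are in m, angles in degrees, forces in N, time in s.
With the tool pointing down it reaches from about 0.325 to 0.75 m from the base axis. Payload 7.6 kg.
Tool frame: the origin (TCP) lies between the finger pads; the fingertips stand 22 mm ahead of it and the grasp point (between the pads) lies 3 mm ahead of it; z points along the fingers, y is the direction in which the jaws open and shut (so a half turn about z gives the same grasp; the last joint's range is limited). The gripper opens to 85 mm and grips with 20 to 120 N. Pads are 22 mm wide; open, the fingers measure 114 mm over their backs; the gripper's body (76 mm by 85 mm) begins 54 mm behind the grasp point. The pads swing forward as they close: fully open they stand 13 mm farther back than shut.
Start: joints at [61.576, 2.991, 80.254, -0, 96.75, -4.028], TCP at [0.217, 0.478, 0.253] pointing down, gripper open.
Joint ranges: [-166.34, 166.34], [-52.06, 124.39], [6.96, 135.62], [-60.46, 240.46], [14.63, 156.25], [-167.68, 167.68]. Speed limits (degrees/s): [147.25, 147.25, 172.46, 180, 180, 180].

## Interface

Orientations are given as a 3x3 rotation matrix whose columns are the frame's x, y, z axes.
In Python, from bench import env, vision gives the robot as it stands.
- The arm moves only by the tool jog_arm, never from a script. Its argument "increments" is one flat list of numbers, 7 for each row, row after row: the shift along the tool's x, y, z in cm, then the turn, a rotation vector about the tool's x, y, z in degrees, then the opening, from 0 (shut) to 1 (fully open). A call has 1 to 5 rows; each row shifts and turns the commanded pose from where the row before left it, along the tool's axes as they then stand; what a row does not reach is not made up. A row lasts 1/8 s, in which the tool goes at most 62.5 mm and 10.7 degrees, less where a joint would pass 70% of its speed; a pose out of reach is approached as far as the arm can. A call with a gripper value outside its range is refused whole. The fingers move at their own pace and stop on an object; "force" is the grip in N (left out, the last holds). Time passes only in rows, so rows that do not move let the fingers close. It gives the time, the measured TCP pose, the force and the opening at its end, in the units of the state.
- env.get_state(): the state, without advancing time (a new reading comes with each control period).
- vision.capture(name): name is "scene" or "top"; returns a dict with "color" (400x640x3 uint8, red, green, blue), "range_z" (400x640 float32, m along the optical axis (not along the pixel's ray), 0 where there is no reading), "mtx" (3x3 intrinsics, pixels), "rvec" (rotation vector, rad) and "tvec" (3), from world to camera coordinates, as OpenCV has them. Camera axes: x right, y down, z forward; pixel columns grow to the right and rows downward; lengths in m; the calibration is good to about 2 mm. A picture is of the moment at which its call begins.
- env.job_done(): hands the job in, once; it reports no verdict.
The state is a dict: "time": time; "q": joint angles; "joint_vel": joint speeds; "effort": joint torques, N m; "tcp_pos": TCP position; "tcp_rot": TCP orientation; "wrist_force": force on the tool from outside, world axes, zero at the start; "ft_torque": the same for the moment, N m; "grip_width": finger opening in m.
Only numpy, scipy, OpenCV 4.12 (cv2) and the standard library are available. Lean on these libraries where they do the work, as an engineer would, in place of code of your own. Each camera call takes 0.05 s, during which the arm holds its last target. There are 200 camera calls.

## Task

Unscrew the tab-handled drain plug from the front of the aluminium tank: turn it anticlockwise by its tab until the coarse thread lets go, then draw it straight out of its port. Carry it to the dark steel parts tray, set it down on the tray's floor before letting go, and leave it lying there. Do not drop it on the bench, and leave the loose things standing around undisturbed.

Things in the scene. Friction and masses are not known exactly. Their poses are not given: they have to be found in the camera images.
- tank: Bare aluminium box fixed to the bench, 160 x 160 mm, 120 mm high; the drain port is in the middle of its front wall. Origin: centre of its underside; x runs from front to back, z up. On top, behind the middle, stands a filler neck with a black cap, up to 152 mm above the bench.
- port (a point): Centre of the mouth of the drain port: a round welded boss, 42 mm in diameter, standing 30 mm out of the tank's front wall, axis level and 80 mm above the bench (40 mm below the tank's top). x points straight into the tank (the plug draws out along -x), y to the left as one faces the port, z up.
- plug: Loose steel drain plug, 110 to 210 g, origin on its axis, axes as the port's at the start. Right-hand coarse thread: turned anticlockwise as one faces the port (tab goes from right over the top to left) it comes out 5 mm in 70 degrees, then the thread lets go and it draws straight out, 22 mm more. Hard stops at about 80 degrees and close behind the start. Turns easily (under 0.2 N m).
- plug_hub (a point): Point on the plug's axis midway along its tab, at the start 24 mm outside the port's mouth. Here the plug is a round hub 24 mm in diameter, 26 mm long, ending 12 mm outwards of this point; next behind it is a flange 36 mm in diameter, 8 mm thick, then a shank 18.6 mm in diameter with two small lugs, 27 mm deep in the port at the start.
- plug_tab (a point): Where to grip the tab, 42 mm straight out from plug_hub (the line from plug_hub to here is the tab's direction). A flat plate 9 mm thick, to be gripped across this, 24 mm wide along the plug's axis, reaching 60 mm from the axis. At the start it leans 40 degrees from upright, to the right as one faces the port; when the thread lets go, 30 degrees to the left.
- plug_end (a point): Centre of the inner end of the plug's shank, on the plug's axis, 51 mm behind plug_hub; at the start 27 mm deep in the port.
- tray_in (a point): Centre of the inner floor (4 to 5 mm above the bench) of the dark steel parts tray, fixed to the bench: outside 220 mm (its x) by 170 mm (its y), 35 mm high, walls 4 mm. It stands to the left or to the right of the tank.
- cap_mid (a point): Bystander: centre of a loose turned aluminium canister, 70 mm in diameter, 76 mm high, standing on the opposite side to the tray.
- torch_mid (a point): Bystander: a loose black torch lying on the bench, 130 mm long (from 50 mm on one side of this point to 80 mm on the other, its x), 40 mm high.
- knob_cap_mid (a point): Bystander: centre of a loose copper-brown turned cap with a stub, 54 mm in diameter, 42 mm high.

How it is judged:
By the outcome, as a careful person would: the job done as asked, in the order asked, and still so for the second after the job is handed in, with the robot touching nothing.
It also fails if it takes over 43 s, if anything falls off the work surface, if the arm or the gripper's body presses on something with over 40 N, if the wrist force passes 120 N, or if a joint passes its speed limit or range.

## Working session

There is one attempt and no reset: what is moved stays moved. The work goes in short steps, Python scripts to look and compute and a tool call to move; the robot and the scene stay as the last step left them, time stands still between calls to the robot, and variables do not carry over. Pictures are saved under pics/ and viewed, about 8 in all and at most 12, crops included, and the job is handed in when it is done.

Besides the shell and the picture viewer there is one more tool, called by a JSON object that holds its "api" and its "payload", one argument or row to a line. jog_arm: Moves the arm, as the interface text tells. Its arguments: {"type":"object","properties":{"increments":{"type":"array"},"force":{"type":"number"}},"required":["increments"]}

```bash
ls; mkdir -p pics; cat > h.py <<'E'
import numpy as np, cv2
from bench import env, vision
def cap(name):
    c=vision.capture(name); R=cv2.Rodrigues(np.array(c["rvec"],float))[0]; t=np.array(c["tvec"],float).ravel()
    K=np.array(c["mtx"]); z=c["range_z"]; v,u=np.mgrid[:400,:640]
    d=np.stack([(u-K[0,2])/K[0,0],(v-K[1,2])/K[1,1],np.ones_like(u)],-1)
    P=((d*z[...,None])-t)@R; P[z==0]=np.nan
    return c["color"],P,K,R,t
def save(n,img,s=1): cv2.imwrite("pics/"+n,cv2.resize(img[...,::-1],None,fx=s,fy=s))
E
python3 - <<'E'
from h import *
for n in ("scene","top"):
    c,P,K,R,t=cap(n); save(n+"0.png",c,1.25); np.savez(n+"0.npz",c=c,P=P,K=K,R=R,t=t)
    print(n,-R.T@t,R[2],np.isnan(P[...,0]).mean())
print(env.get_state())
E
```

```text
pics
scene [ 1.09335651 -0.47525895  0.56210062] [-0.63358307  0.56013989 -0.53368136] 0.0040390625
top [0.41312001 0.01443687 1.08325188] [ 0.12910032 -0.01296618 -0.99154676] 0.00399609375
{'time': 0.1, 'q': array([ 6.15777550e+01,  3.02229505e+00,  8.03095459e+01,  1.27643001e-04,
        9.67485893e+01, -4.02880453e+00]), 'joint_vel': array([-0.02163357,  0.0683434 , -0.21790045, -0.05356164, -0.00248057,
        0.09000679]), 'effort': array([ 1.14752445e-03, -3.82583034e+01, -3.60986996e+01, -8.19622164e-05,
        4.75689463e-03, -3.44464604e-05]), 'tcp_pos': array([0.21669339, 0.4779222 , 0.25254798]), 'tcp_rot': array([[-9.10731023e-01,  4.12999462e-01, -6.70092800e-04],
       [ 4.12999993e-01,  9.10730193e-01, -1.23351334e-03],
       [ 1.00833399e-04, -1.40014719e-03, -9.99999015e-01]]), 'wrist_force': array([0.99662452, 0.29636763, 0.26608469]), 'ft_torque': array([0.00499896, 0.02165903, 0.05889019]), 'grip_width': 0.08527752674115205}
```

View pics/scene0.png

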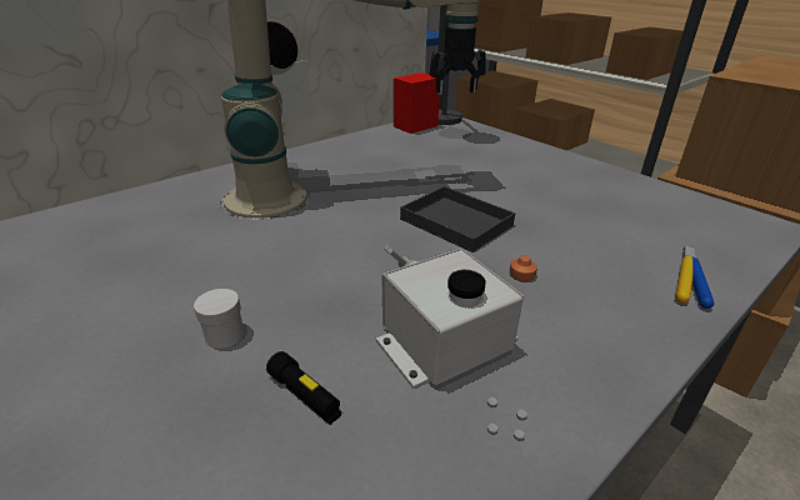

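View pics/top0.png

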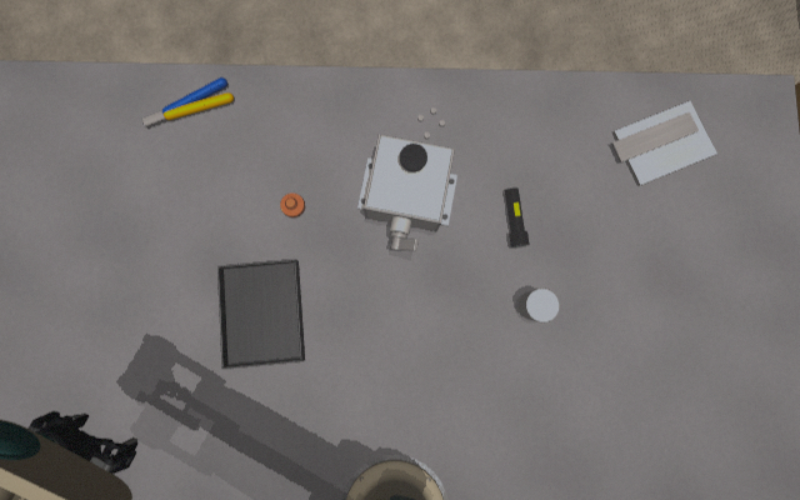

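The scene view shows the tank (centre ~450,310), the plug's tab at ~(400,255), the tray behind at ~(457,215). The top view (800 px wide) shows the tank at ~(408,180), the plug at ~(400,238) with its tab to the right, the tray at ~(261,313), the copper cap at (292,205), the torch at (516,217) and the canister at (542,305).

```bash
cat > m.py <<'E'
from h import *
D=np.load("top0.npz"); c,P=D["c"],D["P"]
def rect(m,n):
    p=P[m&np.isfinite(P[...,0])][:,:2].astype(np.float32); r=cv2.minAreaRect(p*1000); print(n,len(p),np.round(r[0],1),np.round(r[1],1),round(r[2],2)); return r
z=P[...,2]; v,u=np.mgrid[:400,:640]
box=lambda a,b,cc,d:(u>a)&(u<b)&(v>cc)&(v<d)
top=box(280,370,100,185)&(abs(z-.12)<.008); r=rect(top,"tanktop"); print("z",np.nanmedian(z[top]))
b=np.array([P[i] for i in [(300,400),(230,300)]]);print("bench",b)
rect(box(165,250,200,300)&(z>.02)&(z<.045),"tray")
m=box(165,250,200,300)&(z<.02)&(c.max(-1)<75); rect(m,"trayfloor"); print(np.nanmedian(z[m]))
rect(box(410,460,220,265)&(z>.06),"can"); rect(box(395,430,145,205)&(z>.015),"torch"); rect(box(220,250,150,178)&(z>.015),"knob")
m=box(300,340,170,206)&(z>.03)&(z<.15)&~top
for i in range(172,206): print(i,[ "%3d"%(1000*z[i,j]) if m[i,j] else "  ." for j in range(306,338)].__str__().replace("'","").replace(",",""))
E
python3 m.py
```

```text
tanktop 3384 [695. -21.] [161. 162.] 79.55
z 0.12030442634272275
bench [[ 2.85933207e-01 -2.28715880e-01  8.38158418e-04]
 [ 4.74467298e-01  4.85842764e-02 -3.58843042e-04]]
tray 696 [416.7 295.9] [220.1 171.7] 5.86
trayfloor 562 [415.  294.2] [218.6 168.6] 5.74
0.006968289924508269
can 589 [ 440.7 -301.4] [67.6 68. ] 0.99
torch 541 [ 636.2 -263.4] [131.6  37.6] 7.08
knob 296 [657.9 236.8] [51.  52.6] 77.0
172 [ 71  73  79  78  82  84  88  92  92  95 100  99 104 105 108 110   .   .   .   .   .   .   .   .   .   .   .   .   .   .   .   .]
173 [ 58  61  61  67  68  75  74  77  89  91  99  99 100 103 100 100 101 104 102 104 108   .   .   .   .   .   .   .   .   .   .   .]
174 [ 45  47  48  57  58  62  63  66  90  95  93  97  94  97  99 100  99  98  99  95  97  97 103 101 107 109   .   .   .   .   .   .]
175 [ 31  34  37  40  43  44  45  85  88  96  97  96  99 103 102 101  99  98  96  97  93  93  88  86  91  96  98  98 103 105 106   .]
176 [  .   .   .   .   .  30  34  85  90  94 100  98  96 100  98 105 101  98 100  97  94  93  89  77  80  84  80  85  91  92  96  97]
177 [  .   .   .   .
[... 3165 characters left out ...]
.   .   .   .   .   .   .   .]
201 [  .   .   .   .   .   .   .   .   .   .   .   .   .   .   .   .   .   .   .   .   .   .   .   .   .   .   .   .   .   .   .   .]
202 [  .   .   .   .   .   .   .   .   .   .   .   .   .   .   .   .   .   .   .   .   .   .   .   .   .   .   .   .   .   .   .   .]
203 [  .   .   .   .   .   .   .   .   .   .   .   .   .   .   .   .   .   .   .   .   .   .   .   .   .   .   .   .   .   .   .   .]
204 [  .   .   .   .   .   .   .   .   .   .   .   .   .   .   .   .   .   .   .   .   .   .   .   .   .   .   .   .   .   .   .   .]
205 [  .   .   .   .   .   .   .   .   .   .   .   .   .   .   .   .   .   .   .   .   .   .   .   .   .   .   .   .   .   .   .   .]
```

```bash
cat > m2.py <<'E'
from h import *
D=np.load("top0.npz"); P=D["P"]; S=np.load("scene0.npz")["P"]
a=np.radians(-10.45); X=np.array([np.cos(a),np.sin(a),0]); Y=np.array([-X[1],X[0],0])
port=np.array([.695,-.021,.08])-.11*X
print("port",port,"hub",port-.024*X)
F=np.stack([X,Y,[0,0,1]])
for n,Q in (("top",P),("scene",S)):
    L=(Q.reshape(-1,3)-port)@F.T*1000
    k=np.isfinite(L[:,0])&(abs(L[:,1])<80)&(L[:,2]>-70)&(L[:,2]<80)
    L=L[k]
    boss=L[(L[:,0]>3)&(L[:,0]<25)&(abs(L[:,1])<25)&(L[:,2]>-10)&(L[:,2]<25)]
    if len(boss)>10:
        # circle fit in yz with known R=21
        from scipy.optimize import least_squares
        s=least_squares(lambda p:np.hypot(boss[:,1]-p[0],boss[:,2]-p[1])-21,[0,0],loss="soft_l1"); print(n,"boss",len(boss),s.x)
    tab=L[(L[:,0]<-8)&(L[:,0]>-45)&(np.hypot(L[:,1],L[:,2])>24)&(np.hypot(L[:,1],L[:,2])<66)&(L[:,2]>5)]
    if len(tab)>10:
        print(n,"tab",len(tab),"x range",np.percentile(tab[:,0],[2,50,98]),"rmax",np.percentile(np.hypot(tab[:,1],tab[:,2]),98))
        v=cv2.fitLine(tab[:,1:].astype(np.float32),cv2.DIST_HUBER,0,.01,.01).ravel(); 
        nrm=np.array([-v[1],v[0]]);print(" dir",v,"lean deg right",np.degrees(np.arctan2(-v[0],v[1])),"offset from axis",v[2:]@nrm)
        print(" face normal slope in x:",np.linalg.lstsq(np.c_[tab[:,0],tab[:,1:]@v[:2],np.ones(len(tab))],tab[:,1:]@nrm,rcond=None)[0])
p=P[(abs(P[...,2]-.12)<.008)&(np.hypot(P[...,0]-.695,P[...,1]+.021)<.12)][:,:2]
# edges of tank front top
l=(p-port[:2])@F[:2,:2].T*1000
print("tanktop in port frame",[np.percentile(l[:,i],[.5,99.5]) for i in (0,1)])
for i in (0,1):   # edge slopes
    o=1-i; b=np.round(l[:,o]/5); ks=[q for q in np.unique(b) if (b==q).sum()>15]
    for f,nm in ((np.min,"min"),(np.max,"max")):
        e=[(q*5,f(l[b==q,i])) for q in ks[1:-1]]; g=np.polyfit(*np.array(e).T,1); print("axis",i,nm,"slope deg",np.degrees(np.arctan(g[0])),"at0",g[1])
E
python3 m2.py
```

```text
port [ 0.58682451 -0.00104849  0.08      ] hub [0.56322258 0.00330457 0.08      ]
top boss 131 [-0.32140978 -0.11951555]
top tab 110 x range [-35.63611509 -25.21031409 -12.64429788] rmax 61.64278756126935
 dir [  0.68862575  -0.72511697 -26.341862    34.76994   ] lean deg right -136.47856 offset from axis 4.8425446
 face normal slope in x: [0.02950054 0.01630309 6.13329818]
scene tab 76 x range [-35.84967931 -14.73727778 -11.56967143] rmax 59.42656466466017
 dir [  0.65332     -0.75708187 -32.687763    34.81942   ] lean deg right -139.20761 offset from axis -1.9990883
 face normal slope in x: [-0.0264715   0.00728254 -2.09021981]
tanktop in port frame [array([ 29.89595081, 188.90643878]), array([-79.67157059,  79.45666132])]
axis 0 min slope deg -0.152013967663463 at0 30.111597374027465
axis 0 max slope deg -0.1334847654953954 at0 188.86434221665368
axis 1 min slope deg 0.10604138071703971 at0 -79.67005290716236
axis 1 max slope deg 0.23253223441693172 at0 78.90740454208448
```

```bash
cat > g.py <<'E'
from h import *
from scipy.spatial.transform import Rotation as Rn
a=np.radians(-10.5); X=np.array([np.cos(a),np.sin(a),0]); Y=np.array([-X[1],X[0],0]); Z=np.array([0,0,1.])
hub=np.array([.5632,.0030,.080])
def frame(lean,xax=X):   # lean right positive, facing along xax
    y=np.cross(Z,xax); t=-np.sin(np.radians(lean))*y+np.cos(np.radians(lean))*Z
    return np.c_[-xax,np.cross(-t,-xax),-t],t
def to(p,R,s=None):
    s=s or env.get_state(); R0,p0=np.array(s["tcp_rot"]),np.array(s["tcp_pos"])
    print("t",s["time"],"q",np.round(s["q"],1),"F",np.round(s["wrist_force"],1),"w",round(s["grip_width"],4))
    print(" tool-frame shift cm",np.round(R0.T@(p-p0)*100,2)," turn deg",np.round(Rn.from_matrix(R0.T@R).as_rotvec(degrees=True),2), " shift in target frame cm",np.round(R.T@(p-p0)*100,2))
E
python3 - <<'E'
from g import *
R,t=frame(40); to(hub+.13*t,R); print(R, hub+.13*t)
R,t=frame(0); to(hub+.17*t-.03*X,R)
E
```

```text
t 0.1 q [61.6  3.  80.3  0.  96.7 -4. ] F [1.  0.3 0.3] w 0.0853
 tool-frame shift cm [-53.18 -37.04   7.34]  turn deg [-39.88   4.83 -13.33]  shift in target frame cm [-42.73 -42.03 -25.74]
[[-0.98325491  0.13960051  0.11713874]
 [ 0.18223553  0.75321696  0.63202407]
 [-0.          0.64278761 -0.76604444]] [ 0.54797196 -0.07916313  0.17958578]
t 0.1 q [61.6  3.  80.3  0.  96.7 -4. ] F [1.  0.3 0.3] w 0.0853
 tool-frame shift cm [-48.26 -29.66   0.29]  turn deg [ -0.08  -0.02 -13.89]  shift in target frame cm [-39.73 -40.38   0.25]
```

{"api": "jog_arm", "payload": {
  "increments": [-4, -2.5, 0, 0, 0, 0, 1, -4, -2.5, 0, 0, 0, 0, 1, -4, -2.5, 0, 0, 0, 0, 1, -4, -2.5, 0, 0, 0, 0, 1, -4, -2.5, 0, 0, 0, 0, 1]
}}

```text
time: 0.72
tcp_pos: [0.3478, 0.2803, 0.253]
tcp_rot: [[-0.911, 0.413, -0.0], [0.413, 0.911, -0.0], [0.0, -0.0, -1.0]]
wrist_force: [0.2, 0.9, 0.0]
grip_width: 0.0851
```

{"api": "jog_arm", "payload": {
  "increments": [-4, -2.5, 0, 0, 0, 0, 1, -4, -2.5, 0, 0, 0, 0, 1, -4, -2.5, 0, 0, 0, 0, 1, -4, -2.5, 0, 0, 0, 0, 1, -4, -2.5, 0, 0, 0, 0, 1]
}}

```text
time: 1.35
tcp_pos: [0.4784, 0.0838, 0.253]
tcp_rot: [[-0.911, 0.413, -0.0], [0.413, 0.911, 0.0], [0.001, -0.0, -1.0]]
wrist_force: [0.5, 0.5, -0.5]
grip_width: 0.0856
```

{"api": "jog_arm", "payload": {
  "increments": [-4, -2.5, 0, 0, 0, 0, 1, -4, -2.5, 0, 0, 0, 0, 1, 0, 0, 0, 0, 0, -7, 0.4, 0, 0, 0, 0, 0, -7, 0.4, 0, 0, 0, 0, 0, 0, 0.4]
}}

```text
time: 1.98
tcp_pos: [0.53, 0.0066, 0.2528]
tcp_rot: [[-0.983, 0.182, -0.001], [0.182, 0.983, 0.0], [0.001, 0.0, -1.0]]
wrist_force: [-0.4, -0.3, -0.2]
grip_width: 0.0346
```

```bash
python3 - <<'E'
from g import *
R,t=frame(40); to(hub+.13*t,R)
E
```

```text
t 1.975 q [ -3.3   3.8  79.4   0.   96.8 -82.8] F [-0.4 -0.3 -0.2] w 0.0346
 tool-frame shift cm [-3.34 -8.1   7.32]  turn deg [-4.e+01 -6.e-02  1.e-02]  shift in target frame cm [ -3.33 -10.91   0.4 ]
```

{"api": "jog_arm", "payload": {
  "increments": [0, 0, 0, -10, 0, 0, 0.4, 0, 0, 0, -10, 0, 0, 0.4, 0, 0, 0, -10, 0, 0, 0.4, 0, 0, 0, -10, 0, 0, 0.4, 0, 0, 0, 0, 0, 0, 0.4]
}}

```text
time: 2.6
tcp_pos: [0.5294, 0.0053, 0.2513]
tcp_rot: [[-0.983, 0.145, 0.115], [0.185, 0.753, 0.632], [0.006, 0.642, -0.766]]
wrist_force: [-0.0, 0.7, 0.2]
grip_width: 0.034
```

{"api": "jog_arm", "payload": {
  "increments": [-1.1, -3.6, 0, 0, 0, 0, 0.4, -1.1, -3.6, 0, 0, 0, 0, 0.4, -1.1, -3.7, 0, 0, 0, 0, 0.4, 0, 0, 0, 0, 0, 0, 0.4]
}}

```text
time: 3.1
tcp_pos: [0.5473, -0.0819, 0.1815]
tcp_rot: [[-0.983, 0.142, 0.113], [0.182, 0.754, 0.631], [0.005, 0.641, -0.768]]
wrist_force: [-0.2, 0.2, -0.1]
grip_width: 0.0343
```

```bash
python3 - <<'E'
from g import *
R,t=frame(40); to(hub+.045*t,R)
c,P,K,Rc,tc=cap("top"); save("t1.png",c[120:240,230:400],4.5)
c,P,K,Rc,tc=cap("scene"); save("s1.png",c[120:300,230:460],3.4)
E
```

```text
t 3.1 q [ -29.    15.2   81.9   37.6   96.3 -108.7] F [-0.2  0.2 -0.1] w 0.0343
 tool-frame shift cm [-0.05  0.12  8.82]  turn deg [-0.16 -0.21 -0.15]  shift in target frame cm [-0.02  0.09  8.82]
```

View pics/s1.png

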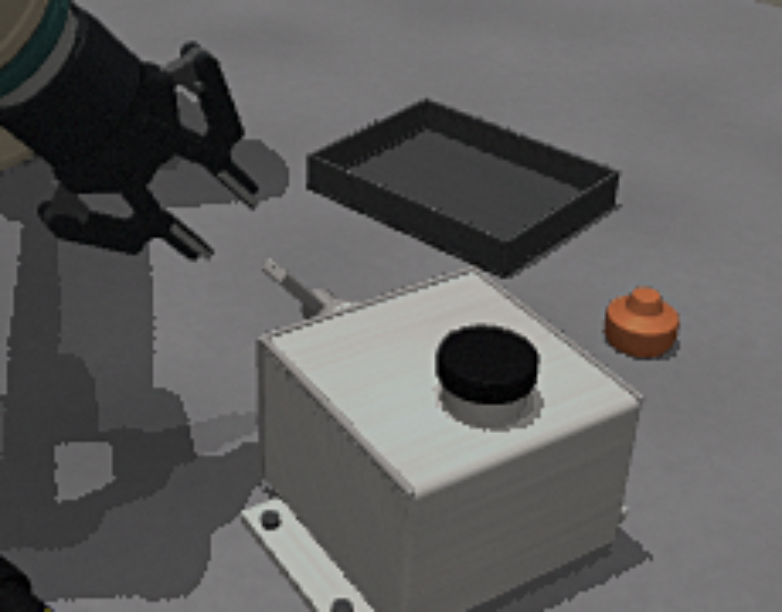

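{"api": "jog_arm", "payload": {
  "increments": [0, 0.1, 1.9, 0, 0, 0, 0.4, 0, 0, 2, 0, 0, 0, 0.4, 0, 0, 2, 0, 0, 0, 0.4, 0, 0, 0, 0, 0, 0, 0.4]
}}

```text
time: 3.7
tcp_pos: [0.5536, -0.0416, 0.1368]
tcp_rot: [[-0.984, 0.139, 0.112], [0.179, 0.753, 0.634], [0.004, 0.643, -0.766]]
wrist_force: [-0.3, 0.0, -0.2]
grip_width: 0.0345
```

```bash
python3 - <<'E'
from g import *
R,t=frame(40); to(hub+.045*t,R)
c,P,K,Rc,tc=cap("top"); save("t2.png",c[140:240,250:380],6)
E
```

```text
t 3.7 q [ -25.1   16.5   85.9   38.4   90.  -109.1] F [-0.3  0.  -0.2] w 0.0345
 tool-frame shift cm [-0.14 -0.16  2.78]  turn deg [ 0.05 -0.29  0.03]  shift in target frame cm [-0.13 -0.16  2.78]
```

View pics/t2.png

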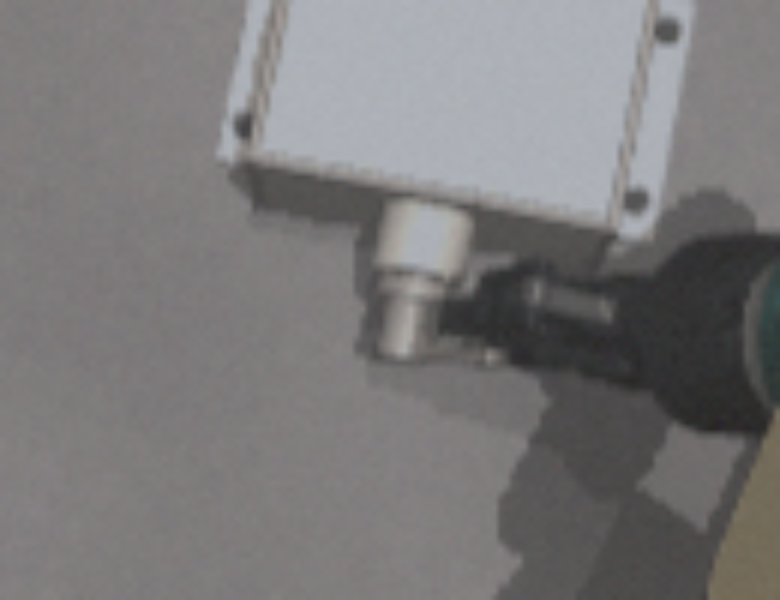

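Scene crop: the open fingers (~(200,240) and (250,190)) stand in line with the tab at (290,280). Top crop: the upper finger at ~(470,315) covers the tab (~(470,335)) once parallax is allowed for. I'll go in and close.

{"api": "jog_arm", "payload": {
  "increments": [-0.1, -0.15, 1.4, 0, 0, 0, 0.4, 0, 0, 1.4, 0, 0, 0, 0.4, 0, 0, 0, 0, 0, 0, 0.4]
}}

```text
time: 4.12
tcp_pos: [0.5579, -0.0261, 0.1149]
tcp_rot: [[-0.984, 0.139, 0.114], [0.18, 0.753, 0.633], [0.002, 0.643, -0.766]]
wrist_force: [-0.4, -0.1, 0.0]
grip_width: 0.034
```

{"api": "jog_arm", "payload": {
  "increments": [0, 0, 0, 0, 0, 0, 0, 0, 0, 0, 0, 0, 0, 0, 0, 0, 0, 0, 0, 0, 0, 0, 0, 0, 0, 0, 0, 0],
  "force": 60
}}

```text
time: 4.62
tcp_pos: [0.5586, -0.0273, 0.1165]
tcp_rot: [[-0.984, 0.138, 0.117], [0.181, 0.754, 0.632], [-0.001, 0.643, -0.766]]
wrist_force: [-0.3, -2.8, -0.2]
grip_width: 0.0078
```

```bash
python3 - <<'E'
from g import *
R,t=frame(40); to(hub+.045*t,R); print(env.get_state()["ft_torque"])
c,P,K,Rc,tc=cap("scene"); save("s3.png",c[150:270,260:420],4.5)
E
```

```text
t 4.625 q [ -23.6   17.7   86.9   38.8   87.  -109.4] F [-0.3 -2.8 -0.2] w 0.0078
 tool-frame shift cm [0.1  0.   0.26]  turn deg [-0.01 -0.03  0.08]  shift in target frame cm [0.1  0.   0.26]
[-0.57889752  0.06400696 -0.07085156]
```

View pics/s3.png

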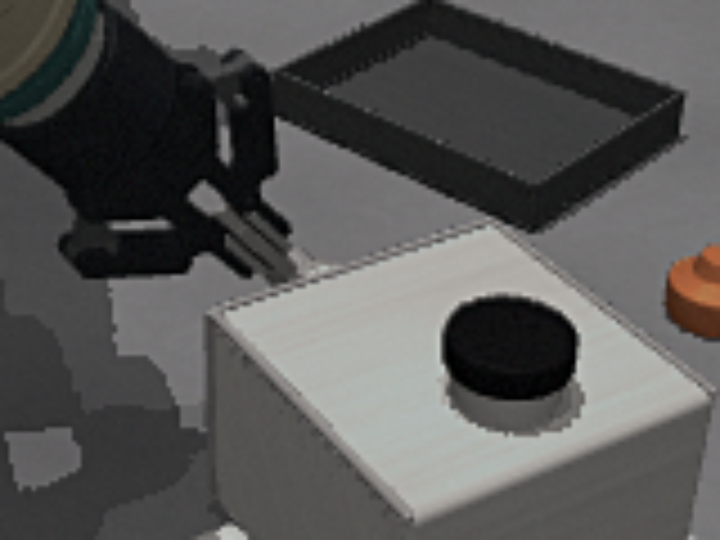

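Scene crop: the fingers, closed on the tab, at ~(265,255). Width 7.8 mm, so the tab is held. The axis lies 47.6 mm ahead of the TCP. Now I turn in 5 degree rows.

{"api": "jog_arm", "payload": {
  "increments": [0.036, 0.415, 0.018, 5, 0, 0, 0, 0.036, 0.415, 0.018, 5, 0, 0, 0, 0.036, 0.415, 0.018, 5, 0, 0, 0, 0.036, 0.415, 0.018, 5, 0, 0, 0]
}}

```text
time: 5.18
tcp_pos: [0.5597, -0.0127, 0.1249]
tcp_rot: [[-0.984, 0.17, 0.062], [0.181, 0.925, 0.334], [-0.001, 0.339, -0.941]]
wrist_force: [0.6, -0.5, -1.7]
grip_width: 0.0079
```

```bash
python3 - <<'E'
from g import *
R,t=frame(20); to(hub+.0476*t-X*.0014,R); print(env.get_state()["ft_torque"])
E
```

```text
t 5.175 q [-14.1  12.8  86.2  20.   82.7 -96.6] F [ 0.6 -0.5 -1.7] w 0.0079
 tool-frame shift cm [ 0.09 -0.02  0.01]  turn deg [-0.16  0.01  0.09]  shift in target frame cm [ 0.09 -0.03  0.01]
[-0.32537757  0.09241096  0.01049092]
```

{"api": "jog_arm", "payload": {
  "increments": [0.036, 0.415, 0.018, 5, 0, 0, 0, 0.036, 0.415, 0.018, 5, 0, 0, 0, 0.036, 0.415, 0.018, 5, 0, 0, 0, 0.036, 0.415, 0.018, 5, 0, 0, 0, 0.036, 0.415, 0.018, 5, 0, 0, 0]
}}

```text
time: 5.8
tcp_pos: [0.5616, 0.0079, 0.1275]
tcp_rot: [[-0.984, 0.18, -0.016], [0.181, 0.98, -0.089], [-0.0, -0.09, -0.996]]
wrist_force: [0.0, -1.2, -1.7]
grip_width: 0.008
```

{"api": "jog_arm", "payload": {
  "increments": [0.036, 0.415, 0.018, 5, 0, 0, 0, 0.036, 0.415, 0.018, 5, 0, 0, 0, 0.036, 0.415, 0.018, 5, 0, 0, 0, 0.036, 0.415, 0.018, 5, 0, 0, 0, 0.036, 0.415, 0.018, 5, 0, 0, 0]
}}

```text
time: 6.42
tcp_pos: [0.5633, 0.0276, 0.1211]
tcp_rot: [[-0.984, 0.156, -0.091], [0.181, 0.85, -0.494], [-0.0, -0.502, -0.865]]
wrist_force: [0.0, -1.5, -1.3]
grip_width: 0.0082
```

```bash
python3 - <<'E'
from g import *
R,t=frame(-32); to(hub+.0476*t-X*.005,R); print(env.get_state()["ft_torque"])
E
```

```text
t 6.425 q [ 11.3  22.4  77.3 -27.8  92.2 -66.4] F [ 0.  -1.5 -1.3] w 0.0082
 tool-frame shift cm [0.06 0.13 0.01]  turn deg [1.84 0.06 0.07]  shift in target frame cm [0.06 0.13 0.01]
[ 0.01260252 -0.11047685 -0.01516704]
```

{"api": "jog_arm", "payload": {
  "increments": [0.02, 0.25, 0.007, 3, 0, 0, 0, 0, 0, 0, 0, 0, 0, 0, 0.2, 0, 0, 0, 0, 0, 0, 0.2, 0, 0, 0, 0, 0, 0]
}}

```text
time: 6.92
tcp_pos: [0.5595, 0.0301, 0.1197]
tcp_rot: [[-0.983, 0.152, -0.098], [0.181, 0.826, -0.534], [-0.0, -0.543, -0.839]]
wrist_force: [2.3, -1.8, -1.5]
grip_width: 0.0082
```

```bash
python3 - <<'E'
from g import *
R,t=frame(-33); to(hub+.0476*t-X*.010,R); print(env.get_state()["ft_torque"])
E
```

```text
t 6.925 q [ 12.6  23.1  77.3 -30.1  93.2 -65.1] F [ 2.3 -1.8 -1.5] w 0.0082
 tool-frame shift cm [ 0.14 -0.02 -0.01]  turn deg [0.09 0.05 0.06]  shift in target frame cm [ 0.14 -0.02 -0.01]
[ 0.08180065 -0.44934218  0.15166331]
```

{"api": "jog_arm", "payload": {
  "increments": [0.5, 0, 0, 0, 0, 0, 0, 0.5, 0, 0, 0, 0, 0, 0, 0.5, 0, 0, 0, 0, 0, 0, 0.5, 0, 0, 0, 0, 0, 0, 0.5, 0, 0, 0, 0, 0, 0]
}}

```text
time: 7.55
tcp_pos: [0.5344, 0.0352, 0.1195]
tcp_rot: [[-0.984, 0.151, -0.099], [0.18, 0.825, -0.535], [0.001, -0.544, -0.839]]
wrist_force: [0.5, 0.6, -1.8]
grip_width: 0.0085
```

{"api": "jog_arm", "payload": {
  "increments": [1, 0, 0, 0, 0, 0, 0, 1, 0, 0, 0, 0, 0, 0, 1, 0, 0, 0, 0, 0, 0, 1, 0, 0, 0, 0, 0, 0, 0, 0, 0, 0, 0, 0, 0]
}}

```text
time: 8.18
tcp_pos: [0.4951, 0.0423, 0.1198]
tcp_rot: [[-0.984, 0.151, -0.098], [0.18, 0.825, -0.536], [0.0, -0.545, -0.839]]
wrist_force: [0.1, 0.3, -2.4]
grip_width: 0.008
```

```bash
python3 - <<'E'
from g import *
R,t=frame(-33); to(hub+.0476*t-X*.010,R); print(env.get_state()["ft_torque"])
c,P,K,Rc,tc=cap("top"); save("t4.png",c[130:270,210:380],4.5); np.savez("top4.npz",c=c,P=P)
E
```

```text
t 8.175 q [ 15.3  14.5  88.  -29.4  92.7 -61.7] F [ 0.1  0.3 -2.4] w 0.008
 tool-frame shift cm [-6.41 -0.04  0.01]  turn deg [0.01 0.07 0.11]  shift in target frame cm [-6.41 -0.03  0.01]
[ 0.45552915 -0.01002654 -0.02636697]
```

View pics/t4.png

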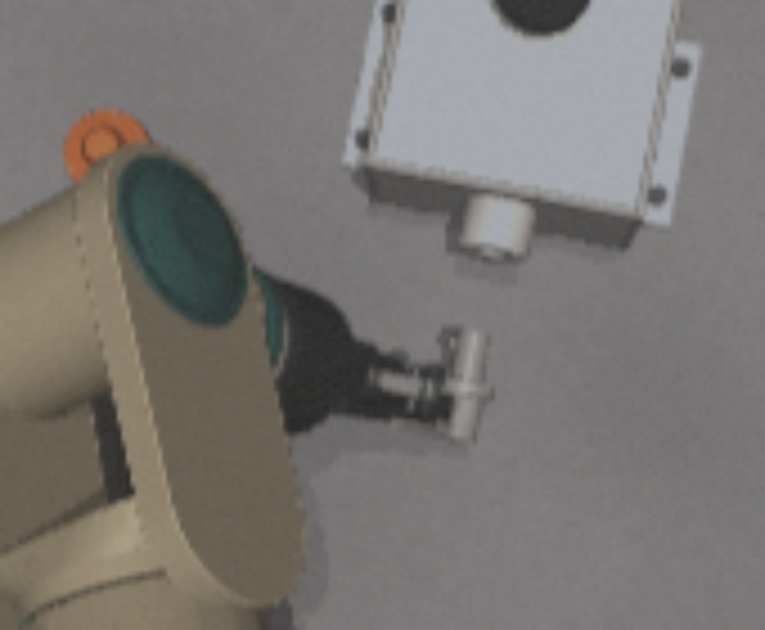

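Top crop: the plug, free of the port (empty boss mouth at ~(495,250)), is held at ~(465,385). Next I lift it and carry it to the tray.

{"api": "jog_arm", "payload": {
  "increments": [0, -1.1, -1.7, 0, 0, 0, 0, 0, -1.6, -2.5, 0, 0, 0, 0, 0, -1.6, -2.5, 0, 0, 0, 0, 0, -1.1, -1.7, 0, 0, 0, 0, 0, 0, 0, 0, 0, 0, 0]
}}

```text
time: 8.85
tcp_pos: [0.4965, 0.0426, 0.2216]
tcp_rot: [[-0.984, 0.154, -0.095], [0.181, 0.825, -0.535], [-0.004, -0.543, -0.84]]
wrist_force: [0.7, 0.8, -2.7]
grip_width: 0.0081
```

```bash
cat >> g.py <<'E'
yaw=np.radians(18); X2=np.array([np.cos(yaw),np.sin(yaw),0]); Y2=np.cross(Z,X2)
hub2=np.array([.4165,.296,.0225])-.02*X2-.02*Y2
E
python3 - <<'E'
from g import *
s=env.get_state(); p0,R0=np.array(s["tcp_pos"]),np.array(s["tcp_rot"]); print(p0)
R,t=frame(-45,X2); tgt=hub2+.0476*t+[0,0,.10]; print(tgt); to(tgt,R)
E
```

```text
[0.49647878 0.04261561 0.2216482 ]
[0.39325823 0.30280946 0.15615828]
t 8.85 q [ 15.3   9.2  82.  -30.2 102.5 -67.3] F [ 0.7  0.8 -2.7] w 0.0081
 tool-frame shift cm [14.88 23.45 -7.44]  turn deg [ 11.8  -17.73 -22.26]  shift in target frame cm [  1.78  24.38 -15.12]
```

{"api": "jog_arm", "payload": {
  "increments": [1.1, 1.7, -0.5, 0, 0, 0, 0, 1.9, 2.9, -0.9, 0, 0, 0, 0, 1.9, 2.9, -0.9, 0, 0, 0, 0, 1.9, 2.9, -0.9, 0, 0, 0, 0, 1.9, 2.9, -0.9, 0, 0, 0, 0]
}}

```text
time: 9.48
tcp_pos: [0.4334, 0.1906, 0.18]
tcp_rot: [[-0.984, 0.15, -0.1], [0.18, 0.824, -0.537], [0.002, -0.546, -0.838]]
wrist_force: [0.1, -0.7, -1.7]
grip_width: 0.0083
```

{"api": "jog_arm", "payload": {
  "increments": [1.9, 2.9, -0.9, 0, 0, 0, 0, 1.9, 2.9, -0.9, 0, 0, 0, 0, 1.4, 2.6, -0.9, 0, 0, 0, 0, 1, 1.6, -0.6, 0, 0, 0, 0, 0, 0, 0, 0, 0, 0, 0]
}}

```text
time: 10.1
tcp_pos: [0.3912, 0.3017, 0.1538]
tcp_rot: [[-0.984, 0.149, -0.099], [0.179, 0.824, -0.537], [0.001, -0.546, -0.838]]
wrist_force: [0.1, -0.2, -2.2]
grip_width: 0.0084
```

{"api": "jog_arm", "payload": {
  "increments": [0, 0, 0, 2, -2.7, -3.3, 0, 0, 0, 0, 3, -4.5, -5.7, 0, 0, 0, 0, 3, -4.5, -5.7, 0, 0, 0, 0, 3, -4.5, -5.7, 0, 0, 0, 0, 0.9, -1.5, -1.9, 0]
}}

```text
time: 10.72
tcp_pos: [0.3916, 0.3007, 0.1545]
tcp_rot: [[-0.951, -0.224, 0.215], [-0.31, 0.669, -0.675], [0.007, -0.709, -0.706]]
wrist_force: [0.1, -0.2, -2.4]
grip_width: 0.0082
```

{"api": "jog_arm", "payload": {
  "increments": [0, 0, 0, 0, 0, 0, 0, 0, 0, 0, 0, 0, 0, 0]
}}

```text
time: 10.98
tcp_pos: [0.3922, 0.301, 0.1551]
tcp_rot: [[-0.952, -0.221, 0.213], [-0.307, 0.672, -0.674], [0.006, -0.707, -0.707]]
wrist_force: [0.1, 0.2, -1.9]
grip_width: 0.0082
```

```bash
python3 - <<'E'
from g import *
R,t=frame(-45,X2); to(hub2+.0476*t,R); s=env.get_state();print(s["tcp_pos"],s["tcp_rot"],s["ft_torque"])
c,P,K,Rc,tc=cap("scene"); save("s5.png",c[100:220,280:440],4.5)
c,P,K,Rc,tc=cap("top"); save("t5.png",c[180:320,130:300],4.5); np.savez("top5.npz",c=c,P=P)
E
```

```text
t 10.975 q [ 51.   19.2  82.2 -37.5 104.1 -57.9] F [ 0.1  0.2 -1.9] w 0.0082
 tool-frame shift cm [-0.21  7.1   6.9 ]  turn deg [-0.01 -0.31  0.14]  shift in target frame cm [-0.16  7.1   6.9 ]
[0.39217412 0.30097702 0.15510825] [[-0.95166794 -0.22086669  0.21341515]
 [-0.30707806  0.67162864 -0.67425369]
 [ 0.00558445 -0.70720073 -0.70699076]] [0.58722965 0.25254842 0.08443458]
```

View pics/s5.png

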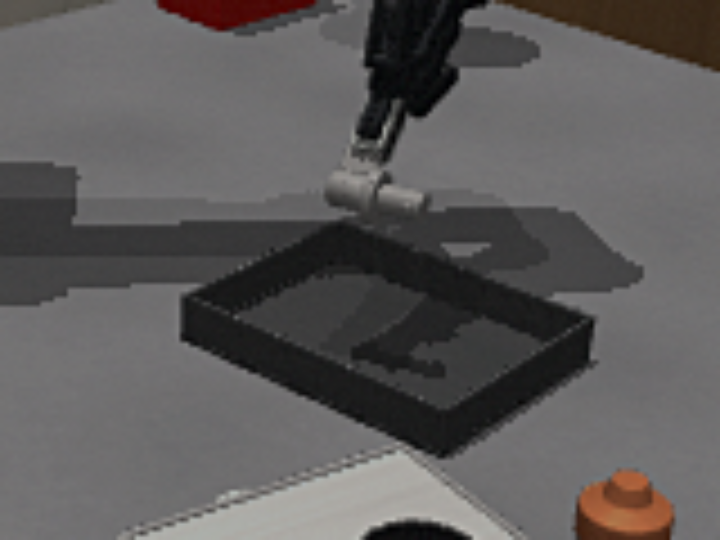

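Scene crop: the plug is held at ~(375,190), flange at ~(375,190), above the tray (~(390,330)). Going down now.

{"api": "jog_arm", "payload": {
  "increments": [0, 1.2, 1.2, 0, 0, 0, 0, 0, 1.5, 1.5, 0, 0, 0, 0, 0, 1.5, 1.5, 0, 0, 0, 0, 0, 1.3, 1.2, 0, 0, 0, 0, 0, 0.7, 0.6, 0, 0, 0, 0]
}}

```text
time: 11.7
tcp_pos: [0.3904, 0.302, 0.0668]
tcp_rot: [[-0.951, -0.224, 0.214], [-0.309, 0.669, -0.676], [0.008, -0.709, -0.705]]
wrist_force: [0.8, 0.7, -1.9]
grip_width: 0.0083
```

{"api": "jog_arm", "payload": {
  "increments": [0, 0.25, 0.25, 0, 0, 0, 0, 0, 0.15, 0.15, 0, 0, 0, 0, 0, 0, 0, 0, 0, 0, 0]
}}

```text
time: 12.08
tcp_pos: [0.3909, 0.3025, 0.0633]
tcp_rot: [[-0.951, -0.222, 0.215], [-0.309, 0.671, -0.674], [0.006, -0.708, -0.707]]
wrist_force: [0.6, -0.2, -1.7]
grip_width: 0.0084
```

```bash
python3 - <<'E'
from g import *
R,t=frame(-45,X2); to(hub2+.0476*t,R); s=env.get_state();print(s["tcp_pos"],s["ft_torque"])
c,P,K,Rc,tc=cap("scene"); save("s6.png",c[110:200,300:420],6); np.savez("scene6.npz",c=c,P=P)
L=(P-hub2)@np.stack([X2,Y2,Z]).T*1000
m=(abs(L[...,1])<25)&(L[...,0]>-14)&(L[...,0]<56)&(L[...,2]>-12)&(L[...,2]<25); q=L[m]
for a in range(-15,55,6):
    k=q[(q[:,0]>=a)&(q[:,0]<a+6)]
    if len(k): print(a,len(k),"zmax",k[:,2].max().round(1),"y",k[:,1].min().round(1),k[:,1].max().round(1))
E
```

```text
t 12.075 q [ 51.2  26.3  84.7 -36.4  96.4 -52. ] F [ 0.6 -0.2 -1.7] w 0.0084
 tool-frame shift cm [-0.24  0.47  0.53]  turn deg [-0.04 -0.22  0.24]  shift in target frame cm [-0.23  0.47  0.53]
[0.39090283 0.30251058 0.06327573] [ 0.58271447  0.25077873 -0.01701976]
-15 19 zmax 22.2 y -14.3 18.1
-9 23 zmax 23.0 y -13.8 11.9
-3 19 zmax 23.3 y -13.3 12.5
3 22 zmax 24.6 y -15.8 25.0
9 17 zmax 24.9 y -17.4 23.5
15 39 zmax 22.7 y -20.4 11.6
21 13 zmax 15.0 y -11.2 0.3
27 13 zmax 15.7 y -10.5 0.3
33 10 zmax 15.2 y -11.9 0.3
39 12 zmax 15.1 y -14.0 -1.8
45 15 zmax 14.0 y -11.0 7.3
```

View pics/s6.png

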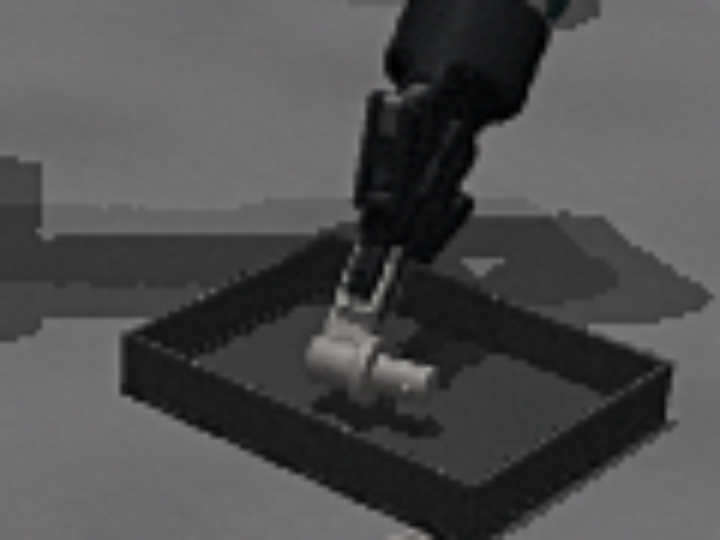

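Scene crop: the plug hangs level in the tray at ~(365,365), its shadow just below it, with about 7 mm still to go. The gripper clears the walls.

{"api": "jog_arm", "payload": {
  "increments": [0, 0.2, 0.2, 0, 0, 0, 0, 0, 0.15, 0.15, 0, 0, 0, 0, 0, 0, 0, 0, 0, 0, 0]
}}

```text
time: 12.5
tcp_pos: [0.3906, 0.3022, 0.0577]
tcp_rot: [[-0.951, -0.223, 0.214], [-0.309, 0.67, -0.675], [0.007, -0.708, -0.706]]
wrist_force: [1.1, 0.1, -1.7]
grip_width: 0.008
```

{"api": "jog_arm", "payload": {
  "increments": [0, 0.07, 0.07, 0, 0, 0, 0, 0, 0, 0, 0, 0, 0, 0]
}}

```text
time: 12.75
tcp_pos: [0.3907, 0.3023, 0.0569]
tcp_rot: [[-0.951, -0.223, 0.214], [-0.309, 0.67, -0.675], [0.007, -0.708, -0.706]]
wrist_force: [0.1, 0.6, -2.0]
grip_width: 0.0082
```

{"api": "jog_arm", "payload": {
  "increments": [0, 0.07, 0.07, 0, 0, 0, 0, 0, 0, 0, 0, 0, 0, 0]
}}

```text
time: 13.0
tcp_pos: [0.3907, 0.3023, 0.056]
tcp_rot: [[-0.951, -0.223, 0.215], [-0.309, 0.67, -0.675], [0.006, -0.708, -0.706]]
wrist_force: [0.3, -0.2, -0.9]
grip_width: 0.0081
```

{"api": "jog_arm", "payload": {
  "increments": [0, 0.07, 0.07, 0, 0, 0, 0, 0, 0, 0, 0, 0, 0, 0]
}}

```text
time: 13.25
tcp_pos: [0.3908, 0.3025, 0.0558]
tcp_rot: [[-0.951, -0.222, 0.215], [-0.309, 0.67, -0.675], [0.006, -0.708, -0.706]]
wrist_force: [-3.0, 2.2, 4.7]
grip_width: 0.008
```

{"api": "jog_arm", "payload": {
  "increments": [0, 0.04, 0.04, 0, 0, 0, 0, 0, 0, 0, 0, 0, 0, 0]
}}

```text
time: 13.5
tcp_pos: [0.3908, 0.3025, 0.0557]
tcp_rot: [[-0.951, -0.221, 0.215], [-0.309, 0.67, -0.675], [0.005, -0.708, -0.706]]
wrist_force: [-4.3, 0.1, 8.7]
grip_width: 0.0084
```

The plug is on the floor (contact force about 9 N). I open gradually and back off along the tool axis.

{"api": "jog_arm", "payload": {
  "increments": [0, 0, 0, 0, 0, 0, 0.15, 0, 0, 0, 0, 0, 0, 0.22, 0, 0, 0, 0, 0, 0, 0.3, 0, 0, 0, 0, 0, 0, 0.3, 0, 0, 0, 0, 0, 0, 0.3]
}}

```text
time: 14.12
tcp_pos: [0.3907, 0.3022, 0.0543]
tcp_rot: [[-0.951, -0.223, 0.214], [-0.309, 0.67, -0.675], [0.007, -0.708, -0.706]]
wrist_force: [-0.6, 0.6, -0.3]
grip_width: 0.0256
```

```bash
python3 - <<'E'
from g import *
s=env.get_state();print(s["tcp_pos"],s["wrist_force"],s["grip_width"])
c,P,K,Rc,tc=cap("scene"); save("s7.png",c[110:200,300:420],6); np.savez("scene7.npz",c=c,P=P)
E
```

```text
[0.39069763 0.30222143 0.05425771] [-0.60347806  0.59066016 -0.2806425 ] 0.02564692903991444
```

View pics/s7.png

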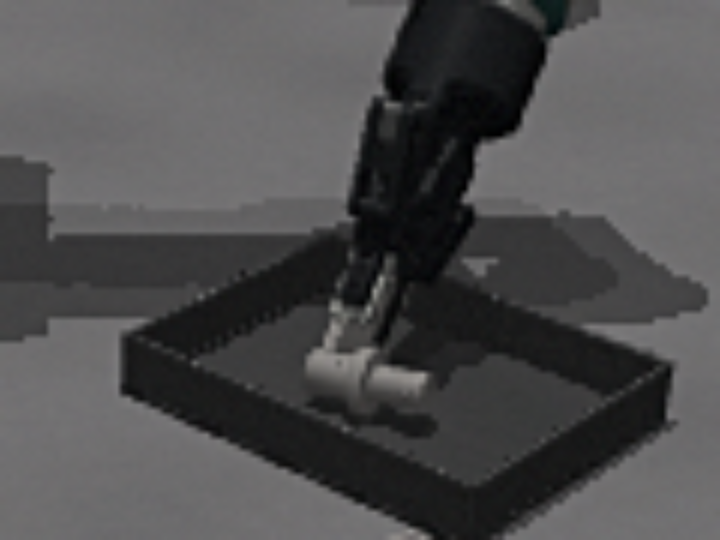

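Scene crop: the fingers are open around the tab (~(355,310)) and the plug rests on the floor at ~(365,375). Backing off.

{"api": "jog_arm", "payload": {
  "increments": [0, 0, -0.5, 0, 0, 0, 0.32, 0, 0, -1, 0, 0, 0, 0.32, 0, 0, -1.2, 0, 0, 0, 0.32, 0, 0, -1.5, 0, 0, 0, 0.32, 0, 0, -2, 0, 0, 0, 0.32]
}}

```text
time: 14.8
tcp_pos: [0.3771, 0.3449, 0.0991]
tcp_rot: [[-0.951, -0.223, 0.214], [-0.309, 0.67, -0.675], [0.007, -0.708, -0.706]]
wrist_force: [0.1, -0.9, 0.2]
grip_width: 0.0277
```

{"api": "jog_arm", "payload": {
  "increments": [0, 0, -2.5, 0, 0, 0, 0.32, 0, 0, -2.5, 0, 0, 0, 0.32, 0, 0, -2.5, 0, 0, 0, 0.32, 0, 0, -1.5, 0, 0, 0, 0.32, 0, 0, 0, 0, 0, 0, 0.32]
}}

```text
time: 15.42
tcp_pos: [0.358, 0.4058, 0.1625]
tcp_rot: [[-0.951, -0.223, 0.216], [-0.31, 0.671, -0.673], [0.005, -0.707, -0.707]]
wrist_force: [0.5, 0.3, 0.1]
grip_width: 0.0273
```

```bash
python3 - <<'E'
from g import *
s=env.get_state();print(s["time"],s["tcp_pos"],s["wrist_force"],s["grip_width"])
c,P,K,Rc,tc=cap("scene"); save("s8.png",c[100:220,280:440],4.5); np.savez("scene8.npz",c=c,P=P)
c2,P2,*_=cap("top"); D=np.load("top0.npz")
for n,(x,y),r,zmin in (("can",(.4407,-.3014),.06,.06),("torch",(.6362,-.2634),.09,.015),("knob",(.6579,.2368),.045,.015)):
    for Q in (D["P"],P2):
        k=(np.hypot(Q[...,0]-x,Q[...,1]-y)<r)&(Q[...,2]>zmin)&(Q[...,2]<.09); b=cv2.minAreaRect((Q[k][:,:2]*1000).astype(np.float32)); print(n,k.sum(),np.round(b[0],1),np.round(b[1],1),round(b[2],1))
E
```

```text
15.425 [0.35795665 0.40575977 0.16253178] [0.52568242 0.30431797 0.09509934] 0.027344820395655403
can 589 [ 440.7 -301.4] [67.6 68. ] 1.0
can 591 [ 440.6 -301.2] [67.5 68.2] 1.0
torch 541 [ 636.2 -263.4] [131.6  37.6] 7.1
torch 539 [ 636.3 -263.9] [131.1  39. ] 7.6
knob 296 [657.9 236.8] [51.  52.6] 77.0
knob 298 [657.7 237.1] [52.1 52.5] 1.3
```

View pics/s8.png

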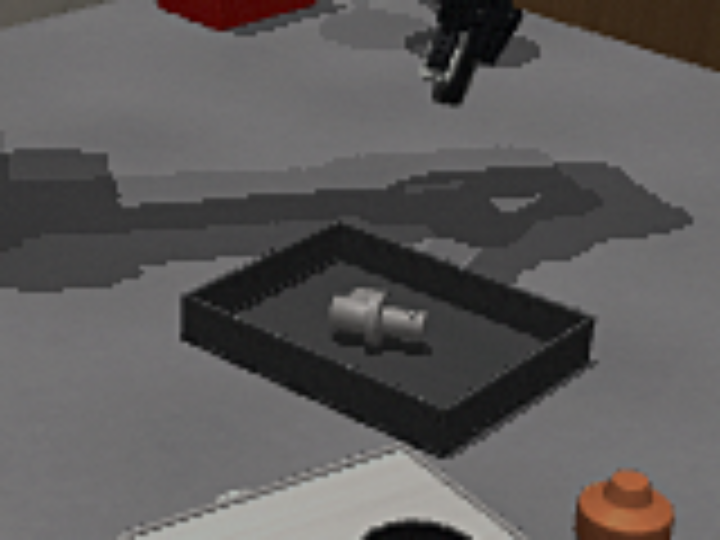

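Scene crop: the plug lies on the tray floor at ~(378,318), the tab down behind it. The gripper is clear at ~(460,60). I'll wait a few rows, check it is still, and hand in.

{"api": "jog_arm", "payload": {
  "increments": [0, 0, -2, 0, 0, 0, 0.32, 0, 0, 0, 0, 0, 0, 0.32, 0, 0, 0, 0, 0, 0, 0.32, 0, 0, 0, 0, 0, 0, 0.32, 0, 0, 0, 0, 0, 0, 0.32]
}}

```text
time: 16.15
tcp_pos: [0.3538, 0.4179, 0.1755]
tcp_rot: [[-0.951, -0.223, 0.214], [-0.309, 0.67, -0.675], [0.007, -0.708, -0.706]]
wrist_force: [0.0, 0.3, 0.3]
grip_width: 0.0273
```

```bash
python3 - <<'E'
from g import *
c,P,*_=cap("scene"); A=np.load("scene8.npz")["P"]
for Q in (A,P):
    L=(Q-[.4165,.296,.0045]); k=(np.hypot(L[...,0],L[...,1])<.075)&(L[...,2]>.012)&(L[...,2]<.06); q=Q[k]*1000
    print(k.sum(),q.min(0).round(),q.max(0).round(),q.mean(0).round(1))
print(env.job_done())
E
```

```text
145 [372. 271.  17.] [442. 317.  38.] [412.5 289.2  26.1]
144 [368. 268.  17.] [441. 314.  39.] [412.4 288.6  26.4]
the job is handed in; nothing more can be done
None
```

The drain plug is out of the tank and lying on the parts tray's floor. I handed the job in at about 16 s of robot time. I gripped the plug by its tab, turned it about 73 degrees anticlockwise while letting it come out 5 mm, and drew it straight out. I then set it on the tray floor with about 9 N of contact before opening the gripper.

**Last checks:**
- **Plug:** the depth points on it kept the same centre to within 1 mm over the last 0.7 s, so it is at rest. They lie within the tray walls, with nothing above 39 mm.
- **Loose things:** the canister, torch and copper cap are where they were at the start, to within about 0.5 mm.
- **Gripper:** it is clear of everything. The largest wrist force I read was about 10 N, as the plug was set down.

Two things to note:
- The gripper read about 8 mm on the 9 mm tab, but the grip never slipped.
- I let go with the tab leaning at 45 degrees, so it tipped the rest of the way down as the fingers backed off. The plug's body was already on the tray floor.

No check failed.

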